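# Set the green winch to freespool

## Robot

A 6-joint arm with a two-finger parallel gripper is mounted at the origin on a cart in front of the work surface, level with it; the furniture and walls round the work are solid. World frame = base frame: x ahead of the robot, y to its left, z up, the work surface at z = 0. Lengths are in mm, angles in rad, forces in N, time in s.
With the tool pointing down it reaches from about 275 to 1000 mm from the base axis. Payload 8.4 kg.
Tool frame: the origin (TCP) lies at the very end of the fingers, on their centre line; the grasp point (between the pads) lies 19 mm behind it (r.pinch_z is the distance from the TCP to the grasp point, in mm); z points along the fingers, y is the line along which they close (so a half turn about z gives the same grasp; the last joint's range is limited). The gripper opens to 85 mm and grips with 20 to 120 N. Pads are 22 mm wide; open, the fingers measure 114 mm over their backs; the gripper's body (76 mm by 85 mm) begins 54 mm behind the grasp point. The pads swing forward as they close: fully open they stand 13 mm farther back than shut.
Start: joints at [-1.126, 0.353, 1.633, -0, 1.155, -0.002], TCP at [270.05, -563.65, 231.281] pointing down, gripper open.
Joint ranges: [-2.63, 2.63], [-0.92, 2.1], [0.06, 2.66], [-1.3, 4.44], [0, 2.69], [-3.02, 3.02]. Speed limits (rad/s): [2.22, 2.22, 2.79, 3.14, 3.14, 3.14].

## Interface

Orientations are given as [roll, pitch, yaw] about the fixed x, y, z axes, in that order (R = Rz(yaw) Ry(pitch) Rx(roll)).
In Python, from rig import r gives the robot as it stands.
- The arm moves only by the tool carry_out, never from a script. Its argument "series" is a list of rows, each a list of 7 numbers: the turn, a rotation vector about the tool's x, y, z as a fraction of full scale, then the shift along the tool's x, y, z as a fraction of full scale, then the gripper command: -1 is fully open, 1 is shut, values between are in proportion. A call has 1 to 8 rows; each row is the pose to reach, as a shift and turn from the pose commanded when the call began, along the tool's axes at that moment, turning the shorter way round; what a row does not reach only later rows make up. Full scale, the value 1, is 0.25 m for a shift and pi rad for a turn. A row lasts 1/8 s, in which the tool goes at most 62.5 mm and 10.7 degrees, less where a joint would pass 70% of its speed; a pose out of reach is approached as far as the arm can. A call with a number of a shift or a turn outside -1 to 1 is refused whole. A call with a gripper value outside its range is refused whole. The fingers move at their own pace and stop on an object; "force" is the grip in N (left out, the last holds). Time passes only in rows, so rows that repeat a pose let the fingers close. It gives the time, the measured TCP pose, the force, the opening and the grip force at its end, in the units of the state.
- r.sense(): the state, without advancing time (a new reading comes with each control period).
- r.grab_frame(name): name is "scene" or "top" or "wrist"; returns the picture (400x640x3 uint8, red, green, blue); there is no depth.
- r.get_calibration(name): a dict with "K" (3x3 intrinsics, pixels), "pose" (4x4, takes a point from camera to world coordinates). Camera axes: x right, y up, looking along -z (the intrinsics and any distortion apply to the point x, -y, -z); pixel columns grow to the right and rows downward; lengths in mm; the calibration is good to about 2 mm. A picture is of the moment at which its call begins: read the wrist's pose just before it. get_calibration takes no time and is no camera call; for the wrist camera it gives the pose at the moment of the call.
- r.sign_off(): hands the job in; it is judged then, once.
Trained networks look in the newest picture that a camera, given by its name, has taken for a name from the list of things; names that differ only in an ending like _2 or _b are one class to them, and where a whole thing is asked for, a point or a joint stands for the part that bears it (a point fixed in the world has none). Each returns a list of dicts, best first, with "score" (0 to 1); they miss things now and then, are a little off and sometimes report something else, mostly with a low value. They report only what shows in the picture. A call takes as long as a camera call.
- r.silhouettes(camera, label): "region" (400x640 bool, what is visible of it) and "position" ([row, column] in pixels, amid what is visible of it).
The state is a dict: "clock": time; "qpos": joint angles; "qvel": joint speeds; "joint_efforts": joint torques, N m; "eef_pos": TCP position; "tcp_rot": TCP orientation; "contact_force": force on the tool from outside, world axes, zero at the start; "wrist_torque": the same for the moment, N m; "opening": opening from 0.0 (shut) to 1.0 (fully open); "grasp_force": force on a finger pad.
Only numpy, scipy, OpenCV 4.12 (cv2) and the standard library are available. Lean on these libraries where they do the work, as an engineer would, in place of code of your own. Each camera call takes 0.05 s, during which the arm holds its last target. There are 200 camera calls.

## Task

Put the green winch into freespool: pull its black clutch knob straight up against the spring, turn it clockwise as seen from above so that its white pointer goes from the white square to the red dot, and let it snap fully down into that notch. Leave the yellow winch's knob as it is.

Things in the scene. Friction and masses are not known exactly. Their poses are not given: they have to be found in the camera images.
- green_grip (a point): Grip point on the upright turning axis of the black knob on top of the green winch (bolted down, level). The knob is a bar 50 mm long (point x, toward its white pointer), 18 mm thick (y; fingers close along y), 36 mm tall. The point lies 14 mm below the bar's top and 22 mm above its underside, which stands 9 mm above a steel collar (radius 29 mm). z is up; the point moves with the knob.
- green_lift (a joint): How far the green winch's knob is pulled up, m: 0 when fully down in a notch, 0.020 at most. The spring pulls it down with 6 N at 0 and 10 N at 0.020. It can pass from one notch to the other only when up by more than 0.008; about 0.014 is a good height.
- green_turn (a joint): Turn of the green winch's knob, rad, growing clockwise seen from above: about 0 in the engaged notch (white square on the case), where it starts, 1.05 (60 degrees) in the freespool notch (red dot). Stops at -0.12 and 1.17; slight friction. Let go past 0.9 it drops into the freespool notch.
- yellow_grip (a point): The same point on the knob of the other winch, alike but for its yellow gear case; to be left alone. Both have an 80 x 70 mm case, 80 mm tall, and a bare steel drum to one side. Either one may stand on the left.

How it is judged (in metres and radians):
On the way, in this order (a step that is already met when the one before it is completed fails the run):
1. the green winch's knob is pulled up clear of its notch (value of joint green_lift above 0.008 m), for 0.1 s.
2. it is turned past the land to the red dot (value of joint green_turn above 0.85 rad), for 0.1 s.
At the end, for the whole second after the job is handed in: the green winch's knob stands in the freespool notch (turned more than 0.85 rad; the notch allows up to 1.17), snapped down to within 3 mm of fully home and at rest (value of joint green_turn above 0.85 rad and value of joint green_lift below 0.003 m and velocity of joint green_turn between -0.05 and 0.05 rad/s); the robot touches nothing.
It fails at once if the yellow winch's knob is pulled up or shifted by more than 5 mm (distance of yellow_grip from where it was at the start of the episode above 0.005 m).
It also fails if it takes over 32 s, if anything falls off the work surface, if the arm or the gripper's body presses on something with over 40 N, if the wrist force passes 120 N, or if a joint passes its speed limit or range.

## Working session

There is one attempt and no reset: what is moved stays moved. The work goes in short steps, Python scripts to look and compute and a tool call to move; the robot and the scene stay as the last step left them, time stands still between calls to the robot, and variables do not carry over. Pictures are saved under pics/ and viewed, at most 10 in all, crops included, and the job is handed in when it is done.

Besides the shell and the picture viewer there is one more tool, called after ">>>" as name(argument=value, ...), one argument or row to a line, values as JSON. carry_out: Moves the arm, as the interface text tells. Its arguments: {"type":"object","properties":{"series":{"type":"array"},"force":{"type":"number"}},"required":["series"]}

```bash
mkdir -p pics
cat > h.py <<'E'
from rig import r
import numpy as np, cv2
def ray(cam,rc,C=None):
    C=C or r.get_calibration(cam); K=np.array(C["K"]);T=np.array(C["pose"])
    d=np.linalg.solve(K,[rc[1],rc[0],1.]); d=T[:3,:3]@(d*[1,-1,-1]); return T[:3,3],d
def atz(cam,rc,z,C=None):
    o,d=ray(cam,rc,C); return o+d*(z-o[2])/d[2]
def save(n,im): cv2.imwrite("pics/"+n,im[...,::-1])
E
python3 - <<'E'
from h import *
s=r.sense();print(s["eef_pos"],s["tcp_rot"],s["opening"],r.pinch_z)
ims=[]
for c in("top","scene"):
    im=r.grab_frame(c);ims.append(im);C=r.get_calibration(c);print(c,C.keys(),np.round(C["K"],1).tolist(),np.round(C["pose"],2).tolist())
    for l in("green_grip","yellow_grip"):
        for d in r.silhouettes(c,l): print(c,l,round(d["score"],2),d["position"],d["region"].sum(),atz(c,d["position"],110).round())
    save(c+"0.png",im)
E
```

```text
[ 269.86929846 -563.21358351  230.55817734] [-3.14024182e+00 -3.33022971e-05  4.46791730e-01] 1.0004009169286545 18.700000000000003
top dict_keys(['K', 'pose']) [[436.0, 0.0, 316.6], [0.0, 436.0, 199.4], [0.0, 0.0, 1.0]] [[0.0, 1.0, -0.08, 445.72], [-1.0, 0.0, -0.02, -169.97], [-0.02, 0.08, 1.0, 1001.18], [0.0, 0.0, 0.0, 1.0]]
top green_grip 0.89 [184.7, 228.3] 311 [552.  33. 110.]
top yellow_grip 0.56 [227.5, 391.1] 267 [ 464. -301.  110.]
scene dict_keys(['K', 'pose']) [[423.9, 0.0, 325.6], [0.0, 423.9, 195.0], [0.0, 0.0, 1.0]] [[-0.74, 0.37, -0.56, 13.35], [-0.67, -0.42, 0.62, 404.28], [-0.01, 0.83, 0.56, 662.76], [0.0, 0.0, 0.0, 1.0]]
scene green_grip 0.6 [252.5, 244.1] 370 [552.  47. 110.]
scene yellow_grip 0.75 [194.2, 385.4] 361 [ 464. -303.  110.]
```

View pics/top0.png

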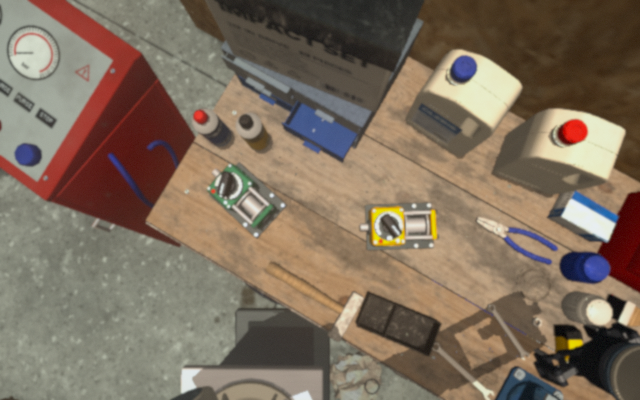

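View pics/scene0.png

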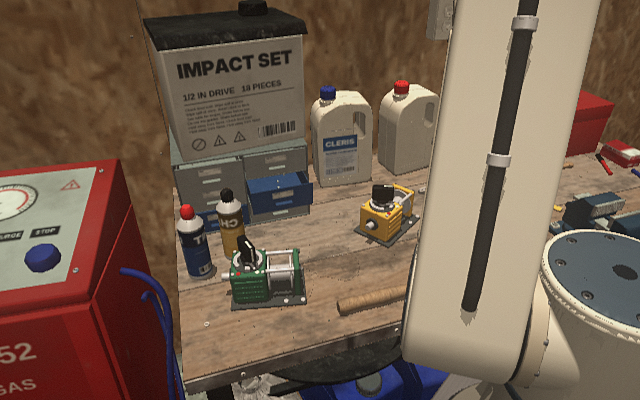

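The top view shows the green winch at about (228,185) on the left, with bottles behind it near (210,125) and (250,132). The yellow winch is at (390,227). I'll zoom in on both knobs.

Run:
```python
from h import *
a=cv2.imread("pics/top0.png")[150:240,190:290];b=cv2.imread("pics/scene0.png")[215:315,205:315]
f=lambda x:cv2.resize(x,(400,400*x.shape[0]//x.shape[1]),interpolation=cv2.INTER_CUBIC)
a,b=f(a),f(b);h=min(len(a),len(b));cv2.imwrite("pics/c1.png",np.hstack([a[:h],b[:h]]))
(o1,d1),(o2,d2)=ray("top",(184.7,228.3)),ray("scene",(252.5,244.1))
t=np.linalg.lstsq(np.c_[d1,-d2],o2-o1,rcond=None)[0];print(o1+d1*t[0],o2+d2*t[1])
s=r.sense();R=np.array([[.902,.431,0],[.431,-.902,0],[0,0,-1]]);print(R.T@(np.array([545,37,330])-s["eef_pos"])/250, s["qpos"])
```

```text
[553.02120083  35.62277701  99.80021991] [559.69786399  42.15777914 102.08559263]
[ 2.02751339 -1.69246476 -0.39591201] [-1.12638819e+00  3.53249798e-01  1.63364010e+00 -3.76284820e-06
  1.15522210e+00 -2.41581776e-03]
```

View pics/c1.png

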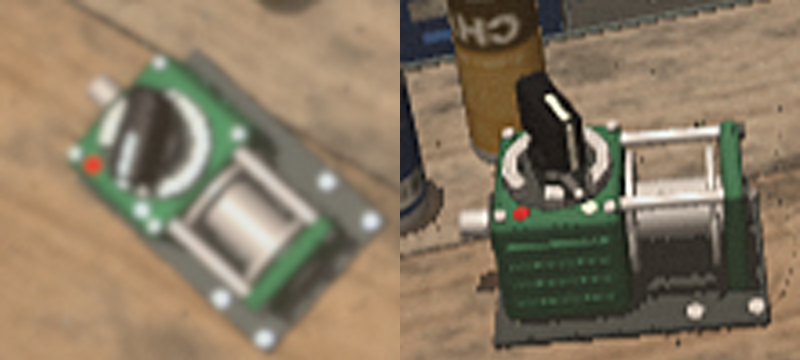

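>>> carry_out(
  series=[
    [0,0,0,0,0,-0.4,-1],
    [0,0,0,0,0,-0.4,-1],
    [0,0,0,1,-0.84,-0.4,-1],
    [0,0,0,1,-0.84,-0.4,-1],
    [0,0,0,1,-0.84,-0.4,-1],
    [0,0,0,1,-0.84,-0.4,-1],
    [0,0,0,1,-0.84,-0.4,-1],
    [0,0,0,1,-0.84,-0.4,-1],
  ],
)

```text
clock: 1.3
eef_pos: [405.7, -263.4, 331.5]
tcp_rot: [-3.141, -0.001, 0.45]
contact_force: [0.3, -0.2, 0.3]
opening: 1.003
grasp_force: 0.0
```

>>> carry_out(
  series=[
    [0,0,-0.5,1,-0.84,0,-1],
    [0,0,-0.5,1,-0.84,0,-1],
    [0,0,-0.5,1,-0.84,0,-1],
    [0,0,-0.5,1,-0.84,0,-1],
    [0,0,-0.5,1,-0.84,0,-1],
    [0,0,-0.5,1,-0.84,0,-1],
    [0,0,-0.5,1,-0.84,0,-1],
    [0,0,-0.5,1,-0.84,0,-1],
  ],
)

```text
clock: 2.3
eef_pos: [539.8, 30.8, 331.0]
tcp_rot: [-3.141, 0.0, 1.953]
contact_force: [0.3, 0.2, -1.1]
opening: 0.998
grasp_force: 0.0
```

Run:
```python
from h import *
s=r.sense();print(s["clock"],s["eef_pos"],s["tcp_rot"],s["qpos"])
```

```text
2.3 [539.83218809  30.81117928 331.04245179] [-3.14117123e+00  3.29034572e-04  1.95335495e+00] [ 5.45229674e-02  1.37586712e-01  1.69187039e+00 -4.62622233e-04
  1.31242852e+00 -3.27917318e-01]
```

>>> carry_out(
  series=[
    [0,0,-0.35,0,0,0,-1],
    [0,0,-0.35,0,0,0,-1],
    [0,0,-0.35,0,0,0,-1],
    [0,0,-0.35,0,0,0,-1],
    [0,0,-0.35,0,0,0,-1],
    [0,0,-0.35,0,0,0,-1],
    [0,0,-0.35,0,0,0,-1],
    [0,0,-0.35,0,0,0,-1],
  ],
)

```text
clock: 3.3
eef_pos: [539.6, 30.7, 331.2]
tcp_rot: [-3.141, -0.0, 3.042]
contact_force: [-0.4, -0.5, 0.3]
opening: 0.999
grasp_force: 0.0
```

Run:
```python
from h import *
s=r.sense();print(s["clock"],s["eef_pos"],s["tcp_rot"],s["qpos"])
C=r.get_calibration("wrist");im=r.grab_frame("wrist");print(np.round(C["K"],1).tolist(),np.round(C["pose"],3).tolist())
for d in r.silhouettes("wrist","green_grip"):
    print(d["score"],d["position"],d["region"].sum())
    for z in (100,115,129):print(atz("wrist",d["position"],z,C))
    print(cv2.minAreaRect(np.argwhere(d["region"])[:,::-1].astype(np.float32)))
save("w1.png",im)
```

```text
3.3 [539.60102754  30.74102259 331.21233398] [-3.14144708e+00 -2.31003750e-05  3.04237635e+00] [ 5.42220425e-02  1.36934371e-01  1.69226519e+00 -1.45148118e-04
  1.31243817e+00 -1.41732089e+00]
[[323.5, 0.0, 317.0], [0.0, 323.5, 198.4], [0.0, 0.0, 1.0]] [[0.099, -0.942, -0.319, 458.445], [0.995, 0.094, 0.031, 38.837], [0.001, -0.321, 0.947, 473.719], [0.0, 0.0, 0.0, 1.0]]
0.83 [172.1, 328.7] 896
[552.9302878   43.59296114 100.        ]
[549.13792536  43.40205955 115.        ]
[545.59838709  43.22388473 129.        ]
((326.0, 173.5), (53.0, 24.0), 90.0)
```

View pics/w1.png

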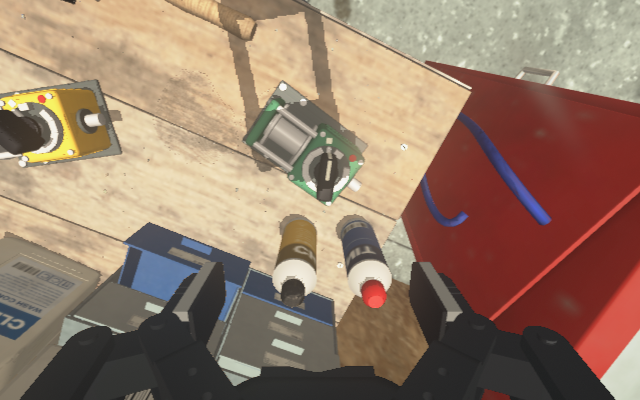

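The wrist view shows the green knob at about (327,172), running near-vertically in the image. Its pointer side is up at (329,145), and the two bottles are below it at (297,220)–(293,300) and (345,220)–(374,295).

Run:
```python
import cv2
a=cv2.imread("pics/w1.png")[125:215,275:375]
cv2.imwrite("pics/c2.png",cv2.resize(a,(660,594),interpolation=cv2.INTER_CUBIC))
```

```text
(no output)
```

View pics/c2.png

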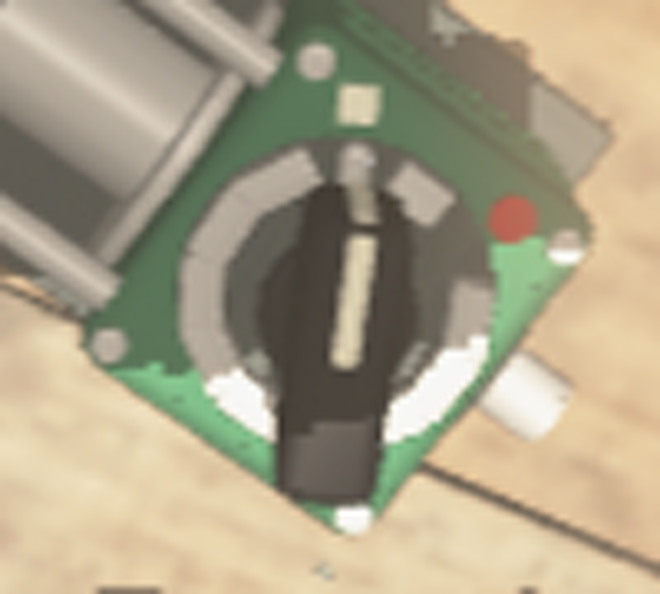

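```bash
cat >> h.py <<'E'
def rep(k):
    C=r.get_calibration("wrist")
    P={n:atz("wrist",rc,z,C) for n,(rc,z) in k.items()}
    return P
E
python3 - <<'E'
from h import *
f=lambda u,v:(125+v/6.6,275+u/6.6)
k={"s1":(f(317,62),80),"s2":(f(108,346),80),"s3":(f(567,245),80),"s4":(f(352,518),80),"collar":(f(338,297),85),
"l1":(f(360,237),130),"l2":(f(344,367),130),"sq":(f(358,104),80),"red":(f(513,220),80),"cL":(f(180,300),85),"cR":(f(495,300),85),"bt":(f(340,430),130),"tip":(f(355,195),130)}
P=rep(k)
for n in P:print(n,P[n].round(1))
c=(P["s1"]+P["s2"]+P["s3"]+P["s4"])/4;print("screws",c, np.linalg.norm(P["s1"]-P["s2"]),np.linalg.norm(P["s1"]-P["s3"]))
an=lambda v:np.degrees(np.arctan2(v[1],v[0]))
print(an(P["l1"]-P["l2"]),an(P["tip"]-P["bt"]),an(P["sq"]-c),an(P["red"]-c))
print("mid",(P["tip"]+P["bt"])/2)
for rc in ((300,293),(295,374)):
  for z in(100,150,200):print(atz("wrist",rc,z)[:2])
print([atz("wrist",p,0)[:2] for p in ((222,297),(222,350))])
E
```

```text
s1 [510.8  41.3  80. ]
s2 [560.2  -3.2  80. ]
s3 [549.2  84.9  80. ]
s4 [599.4  40.   80. ]
collar [553.7  41.2  85. ]
l1 [533.   45.4 130. ]
l2 [554.7  40.9 130. ]
sq [519.1  48.1  80. ]
red [543.5  75.1  80. ]
cL [551.4  11.8  85. ]
cR [557.2  70.3  85. ]
bt [565.6  39.2 130. ]
tip [526.   45.2 130. ]
screws [554.88375028  40.74219625  80.        ] 66.53088044397956 58.08266930199591
168.1677192014688 171.42159310450626 168.35712252791765 108.40008331352684
mid [545.81309903  42.20681121 130.        ]
[726.79628255 -20.19258586]
[690.88708235 -12.28719169]
[654.97788214  -4.38179752]
[729.6793326   90.18263953]
[693.38443613  83.32196603]
[657.08953967  76.46129252]
[array([654.20263571, -11.90996352]), array([662.4690781 ,  71.71358411])]
```

>>> carry_out(
  series=[
    [0,0,0.033,-0.054,0.047,0.5,-1],
    [0,0,0.033,-0.054,0.047,0.5,-1],
    [0,0,0.033,-0.054,0.047,0.5,-1],
    [0,0,0.033,-0.054,0.047,0.5,-1],
    [0,0,0.033,-0.054,0.047,0.5,-1],
  ],
)

```text
clock: 4.03
eef_pos: [555.6, 41.5, 209.1]
tcp_rot: [3.141, 0.004, 2.942]
contact_force: [0.4, 0.4, 0.1]
opening: 1.0
grasp_force: 0.0
```

Run:
```python
from h import *
s=r.sense();print(s["clock"],s["eef_pos"],s["tcp_rot"])
C=r.get_calibration("wrist");im=r.grab_frame("wrist")
for d in r.silhouettes("wrist","green_grip"):
    print(d["score"],d["position"],d["region"].sum()); p=np.argwhere(d["region"]);print(p.min(0),p.max(0))
save("w2.png",im)
```

```text
4.025 [555.57494665  41.53200455 209.11599344] [3.14053201 0.00406898 2.94240427]
0.64 [195.8, 316.4] 2064
[153 297] [236 332]
```

View pics/w2.png

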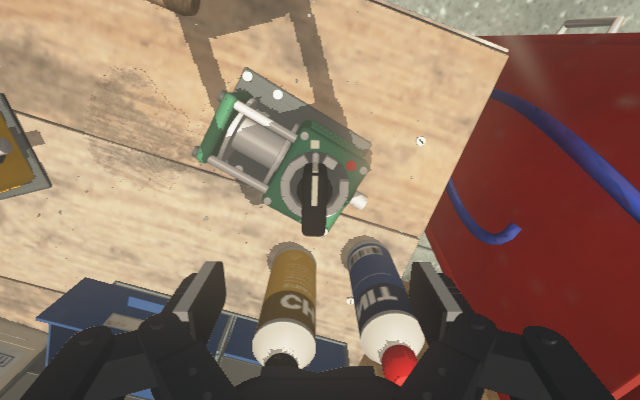

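The knob is now upright in the image, centred at about (315,196). Its white pointer line runs along column 315, close to the tool plane at column 317. I'll compute the residual.

Run:
```python
from h import *
im=r.grab_frame("wrist")
h=cv2.resize(im[145:245,260:380],(720,600),interpolation=cv2.INTER_CUBIC);save("c3.png",h)
P={n:atz("wrist",*v) for n,v in {"l1":((178,315.5),130),"l2":((205,314),130),"sq":((145,315),80),"red":((167,351),80),"colL":((186,280),85),"colR":((186,349),85)}.items()}
for n in P:print(n,P[n].round(1))
```

```text
l1 [533.3  45.1 130. ]
l2 [552.9  40.  130. ]
sq [518.6  47.5  80. ]
red [543.1  73.9  80. ]
colL [546.2  11.4  85. ]
colR [557.9  69.2  85. ]
```

View pics/c3.png

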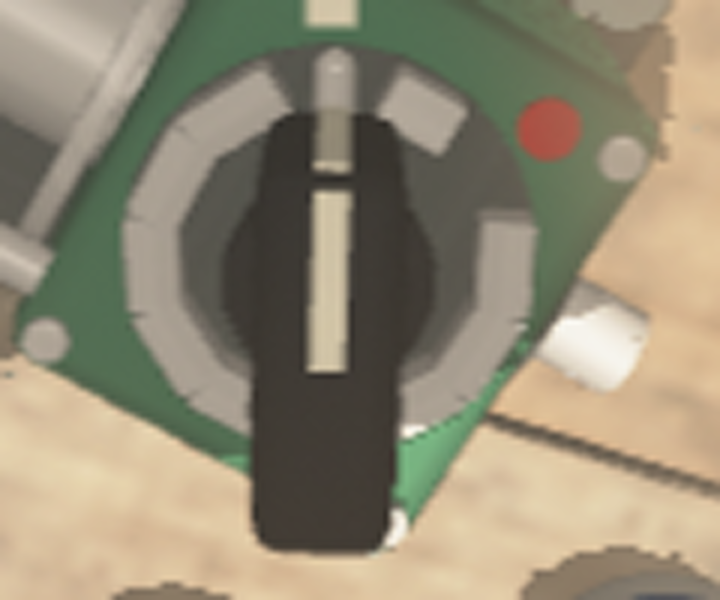

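>>> carry_out(
  series=[
    [0,0,0.003,0,-0.0035,0.2,-1],
    [0,0,0.003,0,-0.0035,0.3,-1],
    [0,0,0.003,0,-0.0035,0.38,-1],
    [0,0,0.003,0,-0.0035,0.43,-1],
    [0,0,0.003,0,-0.0035,0.43,-1],
    [0,0,0.003,0,-0.0035,0.43,-1],
  ],
)

```text
clock: 4.92
eef_pos: [554.5, 40.8, 99.7]
tcp_rot: [3.141, 0.001, 2.933]
contact_force: [0.0, 0.4, -0.3]
opening: 1.001
grasp_force: 0.0
```

>>> carry_out(
  series=[
    [0,0,0,0,-0.002,0.012,-1],
    [0,0,0,0,-0.002,0.012,0.3],
    [0,0,0,0,-0.002,0.012,1],
    [0,0,0,0,-0.002,0.012,1],
    [0,0,0,0,-0.002,0.012,1],
    [0,0,0,0,-0.002,0.012,1],
    [0,0,0,0,-0.002,0.012,1],
    [0,0,0,0,-0.002,0.012,1],
  ],
  force=70,
)

```text
clock: 5.92
eef_pos: [553.8, 39.7, 96.5]
tcp_rot: [-3.141, 0.0, 2.934]
contact_force: [-4.5, -4.4, 8.8]
opening: 0.285
grasp_force: 68.3
```

Run:
```python
from h import *
s=r.sense();print(s["contact_force"],s["wrist_torque"])
a=r.grab_frame("scene")[195:315,195:315];b=r.grab_frame("wrist")[130:370,200:440]
f=lambda x:cv2.resize(x,(400,400),interpolation=cv2.INTER_CUBIC)
save("c4.png",np.hstack([f(a),f(b)]))
```

```text
[-4.45203928 -4.38102464  8.76961809] [-0.5566291   0.46483683  0.00525455]
```

View pics/c4.png

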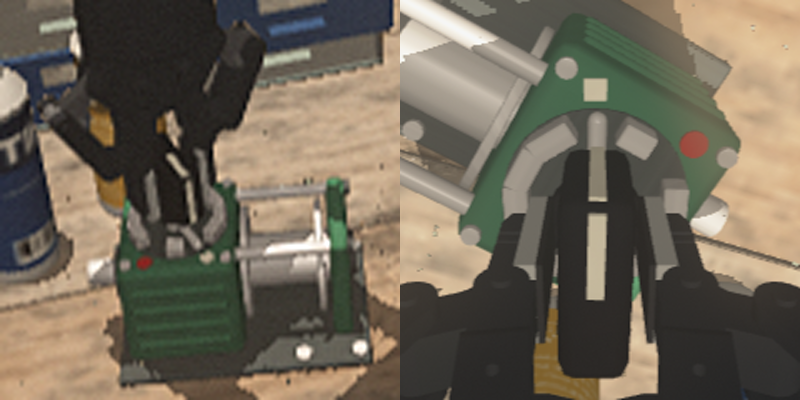

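Run:
```python
from h import *
C=r.get_calibration("wrist");T=np.array(C["pose"]);T1=T.copy();T1[:3,3]+=np.array([555.57,41.53,209.12])-r.sense()["eef_pos"]
C1=dict(K=C["K"],pose=T1)
for a,b in (((178,315.5),(257.8,317.6)),((145+373/6,314),(308.8,317.6)),((145+15/6,315),(130+90*.6,317.3))):
    o1,d1=ray("wrist",a,C1);o2,d2=ray("wrist",b,C)
    t=np.linalg.lstsq(np.c_[d1,-d2],o2-o1,rcond=None)[0];print((o1+d1*t[0]).round(1),(o2+d2*t[1]).round(1))
```

```text
[534.5  45.1 128.2] [534.4  44.2 128.2]
[554.8  39.6 131.5] [554.9  39.9 131.5]
[524.1  46.5  62.3] [524.1  46.4  62.3]
```

The fingers have closed on something about 24 mm wide, probably the round hub under the bar, and there are visible gaps either side of the 18 mm bar. The bar top triangulates to z≈130. I'll open, go up 7 mm and grip the bar itself.

>>> carry_out(
  series=[
    [0,0,0,0,0,0,0],
    [0,0,0,0,0,0,0],
    [0,0,0,0,0,-0.028,0],
    [0,0,0,0,0,-0.028,0],
    [0,0,0,0,0,-0.028,1],
    [0,0,0,0,0,-0.028,1],
    [0,0,0,0,0,-0.028,1],
    [0,0,0,0,0,-0.028,1],
  ],
  force=70,
)

```text
clock: 7.02
eef_pos: [553.8, 39.8, 103.0]
tcp_rot: [-3.141, 0.0, 2.933]
contact_force: [-2.1, -3.6, 5.1]
opening: 0.2
grasp_force: 68.5
```

>>> carry_out(
  series=[
    [0,0,0,0,0,0,1],
    [0,0,0,0,0,-0.02,1],
    [0,0,0,0,0,-0.04,1],
    [0,0,0,0,0,-0.058,1],
    [0,0,0,0,0,-0.058,1],
    [0,0,0,0,0,-0.058,1],
    [0,0,0,0,0,-0.058,1],
  ],
  force=100,
)

```text
clock: 7.9
eef_pos: [553.7, 39.9, 116.6]
tcp_rot: [-3.141, -0.0, 2.933]
contact_force: [3.2, -4.0, -10.4]
opening: 0.195
grasp_force: 97.6
```

>>> carry_out(
  series=[
    [0,0,0.06,0,0,0,1],
    [0,0,0.12,0,0,0,1],
    [0,0,0.17,0,0,0,1],
    [0,0,0.22,0,0,0,1],
    [0,0,0.27,0,0,0,1],
    [0,0,0.31,0,0,0,1],
    [0,0,0.335,0,0,0,1],
    [0,0,0.335,0,0,0,1],
  ],
)

```text
clock: 8.9
eef_pos: [553.2, 39.2, 116.4]
tcp_rot: [-3.14, 0.001, 1.88]
contact_force: [3.6, -7.4, -9.1]
opening: 0.196
grasp_force: 97.7
```

>>> carry_out(
  series=[
    [0,0,0,0,0,0,1],
    [0,0,0,0,0,0,1],
  ],
)

```text
clock: 9.15
eef_pos: [553.2, 39.2, 116.4]
tcp_rot: [-3.14, 0.001, 1.881]
contact_force: [1.9, -8.2, -9.4]
opening: 0.196
grasp_force: 97.7
```

Run:
```python
from h import *
s=r.sense();print(s["contact_force"],s["wrist_torque"],s["tcp_rot"])
a=r.grab_frame("scene")[195:315,195:315];b=r.grab_frame("wrist")[130:370,200:440]
f=lambda x:cv2.resize(x,(400,400),interpolation=cv2.INTER_CUBIC)
save("c5.png",np.hstack([f(a),f(b)]))
```

```text
[ 1.92054385 -8.22164473 -9.42712716] [-1.42292404 -0.53301253  0.03342627] [-3.13987983e+00  1.07903396e-03  1.88120633e+00]
```

View pics/c5.png

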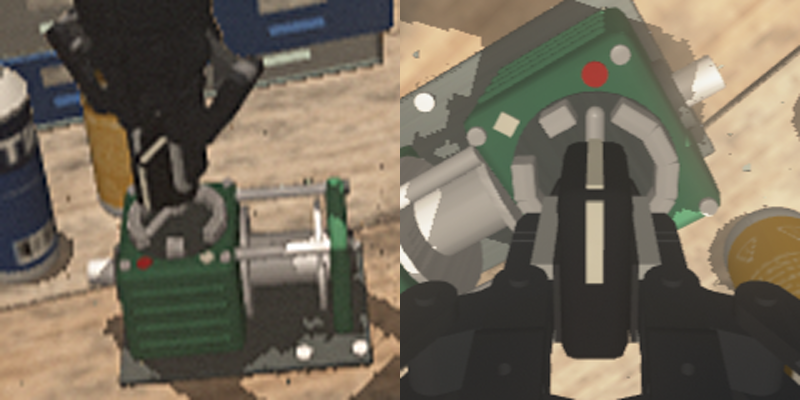

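The pointer now faces the red dot (wrist crop (595,75)). I'll lower most of the way, release and retreat straight up.

>>> carry_out(
  series=[
    [0,0,0,0,0,0.03,1],
    [0,0,0,0,0,0.052,1],
    [0,0,0,0,0,0.052,1],
    [0,0,0,0,0,0.052,-0.2],
    [0,0,0,0,0,0.052,-0.6],
    [0,0,0,0,0,0.052,-1],
    [0,0,0,0,0,0.052,-1],
    [0,0,0,0,0,0.052,-1],
  ],
)

```text
clock: 10.25
eef_pos: [553.8, 40.3, 104.3]
tcp_rot: [3.142, -0.0, 1.881]
contact_force: [1.4, -0.2, 0.4]
opening: 1.001
grasp_force: 0.0
```

>>> carry_out(
  series=[
    [0,0,0,0,0,-0.1,-1],
    [0,0,0,0,0,-0.3,-1],
    [0,0,0,0,0,-0.44,-1],
    [0,0,0,0,0,-0.44,-1],
    [0,0,0,0,0,-0.44,-1],
    [0,0,0,0,0,-0.44,-1],
  ],
)

```text
clock: 11.0
eef_pos: [552.9, 40.2, 212.9]
tcp_rot: [-3.139, -0.001, 1.881]
contact_force: [-0.8, 0.2, 0.6]
opening: 0.999
grasp_force: 0.0
```

Run:
```python
from h import *
s=r.sense();print(s["eef_pos"],s["contact_force"],s["qvel"].round(3))
a=r.grab_frame("scene")[195:315,195:315];b=r.grab_frame("wrist")[120:270,240:390]
f=lambda x:cv2.resize(x,(400,400),interpolation=cv2.INTER_CUBIC)
save("c6.png",np.hstack([f(a),f(b)]))
```

```text
[552.92773667  40.16351078 212.94731325] [-0.80246609  0.19714466  0.57950162] [-0.     0.003 -0.002 -0.001  0.001  0.002]
```

View pics/c6.png

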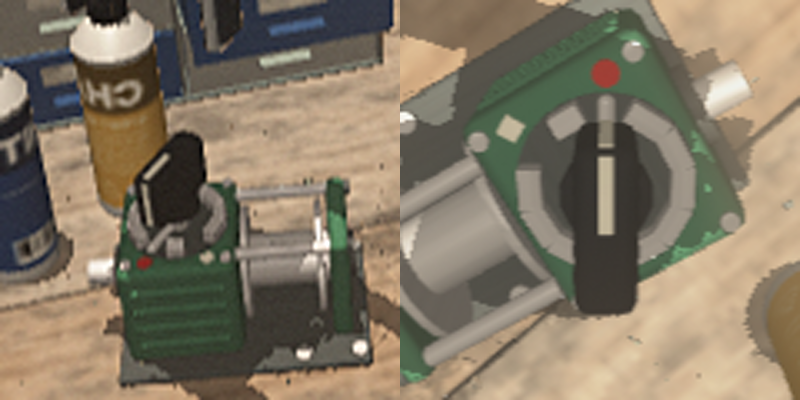

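The pointer sits at the red dot, and its pin tip is level with the collar rim, as it was when seated at the start. When lifted, the tip appeared well inside the rim. The gripper is clear, so I'll hand in.

```bash
python3 -c "
from rig import r
print(r.sign_off())"
```

```text
the job is handed in; nothing more can be done
None
```

The green winch's knob is turned to the red dot and, by the last wrist image, fully down in the freespool notch. The yellow winch's knob was not touched, and the job was handed in at about 11 s; the judge gave no result back.

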